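# Put the glued stand away in the free bay and cover it

## Robot

A 7-joint arm with a two-finger parallel gripper is mounted at the origin on the work surface. World frame = base frame: x ahead of the robot, y to its left, z up, the work surface at z = 0. Lengths are in mm, angles in degrees, forces in N, time in s.
With the tool pointing down it reaches from about 400 to 850 mm from the base axis. Payload 4.5 kg.
Tool frame: the origin (TCP) lies midway between the tips of the shut fingers; the grasp point (between the pads) lies 19 mm behind it; z points along the fingers, y is the line along which they close (so a half turn about z gives the same grasp; the last joint's range is limited). The gripper opens to 88 mm and grips with 3 to 60 N. Pads are 18 mm wide; open, the fingers measure 123 mm over their backs; the gripper's body (75 mm by 187 mm) begins 45 mm behind the grasp point.
Start: joints at [-65.271, 39.483, -11.15, 89.685, 9.013, 51.709, -12.324], TCP at [242.103, 576.229, 238.743] pointing down, gripper open.
Joint ranges: [-172.22, 172.22], [-26.19, 119.32], [-84.43, 86.54], [7.71, 146.69], [-57.33, 237.33], [2.42, 119.75], [-152.13, 152.13]. Speed limits (degrees/s): [147.25, 147.25, 180, 180, 180, 180, 180].

## Interface

Orientations are given as a 3x3 rotation matrix whose columns are the frame's x, y, z axes.
In Python, from bench import bot, cams, spotter gives the robot as it stands.
- The arm moves only by the shell command python3 -m inch 'ROWS' [FORCE]. ROWS is JSON, a list of rows, each an object of numbers: "x", "y", "z": the shift along the tool's x, y, z in m; "ax", "ay", "az": the turn, a rotation vector about the tool's x, y, z in degrees; "gripper": the finger opening in m, from 0 to 0.0881. In form: [{"x": .., "y": .., "z": .., "ax": .., "ay": .., "az": .., "gripper": ..}, ...]. A call has 1 to 10 rows; each row is the pose to reach, as a shift and turn from the pose commanded when the call began, along the tool's axes at that moment; what a row does not reach only later rows make up. A row lasts 1/8 s, in which the tool goes at most 62.5 mm and 10.7 degrees, less where a joint would pass 70% of its speed; a pose out of reach is approached as far as the arm can. A call with a gripper value outside its range is refused whole. The fingers move at their own pace and stop on an object; FORCE is the grip in N (left out, the last holds). Time passes only in rows, so rows that repeat a pose let the fingers close. It gives the time, the measured TCP pose, the force, the opening and the grip force at its end, in the units of the state.
- bot.sense(): the state, without advancing time (a new reading comes with each control period).
- cams.camera(name): name is "side" or "top"; returns the picture (420x560x3 uint8, red, green, blue); there is no depth.
- cams.camera_params(name): a dict with "fx", "fy", "cx", "cy" (pixels), "pose" (4x4, takes a point from camera to world coordinates). Camera axes: x right, y up, looking along -z (the intrinsics and any distortion apply to the point x, -y, -z); pixel columns grow to the right and rows downward; lengths in mm; the calibration is good to about 2 mm. A picture is of the moment at which its call begins. camera_params takes no time and is no camera call.
- bot.hand_in(): hands the job in; it is judged then, once.
Trained networks look in the newest picture that a camera, given by its name, has taken for a name from the list of things; names that differ only in an ending like _2 or _b are one class to them, and where a whole thing is asked for, a point or a joint stands for the part that bears it (a point fixed in the world has none). Each returns a list of dicts, best first, with "score" (0 to 1); they miss things now and then, are a little off and sometimes report something else, mostly with a low value. They report only what shows in the picture. A call takes as long as a camera call. They do not tell look-alikes from the thing itself.
- spotter.search_frame(camera, thing): "at" ([x, y, z] in mm, in world coordinates, good to about 4 mm: the middle of the surface that is visible of it).
- spotter.pinpoint(camera, thing): "at" ([x, y, z] in mm, in world coordinates, good to about 4 mm: a listed point, or the origin of a listed thing).
The state is a dict: "time_s": time; "joint_pos": joint angles; "joint_velocities": joint speeds; "effort": joint torques, N m; "eef_pos": TCP position; "ee_rot": TCP orientation; "ft_force": force on the tool from outside, world axes, zero at the start; "torque": the same for the moment, N m; "finger_gap": finger opening in mm; "grip_force": force on a finger pad.
Only numpy, scipy, OpenCV 4.12 (cv2) and the standard library are available. Lean on these libraries where they do the work, as an engineer would, in place of code of your own. Each camera call takes 0.05 s, during which the arm holds its last target. There are 200 camera calls.

## Task

The glue on the little pine phone stand is still wet: without lifting or tipping it, slide it along the bench all the way into the one free bay of the drying rack. Then slide the rack's flat cover along until it covers that whole bay, and leave it there. Leave the two pieces already in the rack and everything else on the bench as they are.

Things in the scene. Friction and masses are not known exactly. Their poses are not given: they have to be found in the camera images.
- stand: Small phone stand of glued bare pine, loose on the bench in front of the rack: base plate 62 (x) x 66 (y) x 16 thick, an upright back 14 thick x 66 wide along its +x edge reaching 44 above the bench, a lip 8x8 along its -x edge (top 24 above the bench). About 70 g. Origin: centre of its underside, z up.
- stand_corner0 (a point): Corner of the stand's underside at (+31, +33, 0) mm in the stand's frame.
- stand_corner1 (a point): Corner of the stand's underside at (+31, -33, 0) mm in the stand's frame.
- stand_corner2 (a point): Corner of the stand's underside at (-31, -33, 0) mm in the stand's frame.
- stand_corner3 (a point): Corner of the stand's underside at (-31, +33, 0) mm in the stand's frame.
- rack: Plywood drying rack screwed to the bench, 116 deep (x), 440 long (y), walls 50 high, back rail 60 high. Origin on the bench; x points from the open front (mouths at x = -54) into the bays, y along the row. Three bays in a row, open in front and on top; two already hold a piece, one is free. From y = -242 to -100 mm the rack is a solid block 50 high where the cover is parked.
- bay0 (a point): Centre of the first bay's floor, at (-4, -48, 0) mm in the rack's frame. The bay is 88 wide (rack y) between 8 thick dividers and 100 deep (rack x); its floor is the bench itself, with no step at the mouth.
- bay1 (a point): Centre of the middle bay's floor, at (-4, 48, 0) mm in the rack's frame. The bay is 88 wide (rack y) between 8 thick dividers and 100 deep (rack x); its floor is the bench itself, with no step at the mouth.
- bay2 (a point): Centre of the last bay's floor, at (-4, 144, 0) mm in the rack's frame. The bay is 88 wide (rack y) between 8 thick dividers and 100 deep (rack x); its floor is the bench itself, with no step at the mouth.
- cover (a joint): Flat wooden cover that slides along the rack, 107 deep (x) x 108 long (y) x 8 thick, top 60 above the bench. Value in m along the rack's +y, -0.05 to 0.292; its centre is at rack y = -0.144 + value: -0.05 to -0.01 parked over the solid end; 0.096, 0.192, 0.288 centred over the first, middle, last bay. Stays where it is left; moves with 2 to 3 N.
- cover_grip (a point): Middle of the cover's handle, a dark wooden bar 64 long (along rack x), 14 thick (along rack y), standing 26 on the cover's centre, from 60 to 86 above the bench. The point is 73 above the bench.
- trinket_box: Finished small wooden box with a lid and knob, 68x68, 44 tall, standing in one of the bays. Origin: centre of its underside.
- candle_block: Finished wooden candle block with a round dark recess on top, 66 (x) x 60 (y) x 40 tall, standing in another bay. Origin: centre of its underside.
- mallet: Not part of the job: wooden mallet lying on its side, head 70x110x60, handle about 170 long, 60 high. Origin on its underside.
- glue: Not part of the job: standing white glue bottle, diameter 54, 160 tall. Origin on its underside.
- saw: Not part of the job: small frame saw lying flat, orange round handle 105 long, steel wire frame 160x110, 28 high. Origin on its underside.
- marker: Not part of the job: white marker pen with a blue cap, lying, 125 long, 15 high. Origin on its underside.
- tall_offcut: Not part of the job: pine offcut standing on end, 45x70, 100 tall. Origin on its underside.
- flat_offcut: Not part of the job: pine offcut lying flat, 110x55x20. Origin on its underside.
- square: Not part of the job: try square lying flat, dark wooden stock 20x100x16, steel blade 130x30. Origin on its underside.
Not all that is in view belongs to the job. Leave any purple or turquoise look-alike of the stand alone.

How it is judged (in metres and radians):
On the way, in this order (a step that is already met when the one before it is completed fails the run):
1. the stand is wholly inside the free bay (x of each of stand_corner0, stand_corner1, stand_corner2, stand_corner3 in the frame of rack above -0.056 m and height (world z) of stand below 0.006 m and angle between stand's own z axis and vertical below 0.1 rad and (y of stand in the frame of rack between -0.068 and -0.028 m or y of stand in the frame of rack between 0.028 and 0.068 m or y of stand in the frame of rack between 0.124 and 0.164 m)), for 0.2 s.
2. the cover is over the bay that holds the stand (all of step 1 and ((y of stand in the frame of rack between -0.068 and -0.028 m and value of joint cover between 0.084 and 0.108 m) or (y of stand in the frame of rack between 0.028 and 0.068 m and value of joint cover between 0.18 and 0.204 m) or (y of stand in the frame of rack between 0.124 and 0.164 m and value of joint cover between 0.276 and 0.3 m))), for 0.2 s.
At the end, for the whole second after the job is handed in: The stand stands flat on the bench, wholly inside one bay (no corner more than 2 mm out of the mouth), the cover is centred within 12 mm over that same bay, and both are at rest (all of step 2 and linear speed of stand below 0.02 m/s and velocity of joint cover between -0.01 and 0.01 m/s); the robot touches nothing.
It fails at once if the stand is lifted more than 12 mm or tipped more than 0.2 rad (height (world z) of stand above 0.012 m or angle between stand's own z axis and vertical above 0.2 rad).
It fails at once if a piece already in the rack is moved more than 15 mm (distance of any of trinket_box, candle_block from where it was at the start of the episode above 0.015 m).
It fails at once if another thing on the bench is moved more than 30 mm (distance of any of mallet, glue, saw, marker, tall_offcut, flat_offcut, square from where it was at the start of the episode above 0.03 m).
It also fails if it takes over 72 s, if anything falls off the work surface, if the arm or the gripper's body presses on something with over 40 N, if the wrist force passes 120 N, or if a joint passes its speed limit or range.

## Working session

There is one attempt and no reset: what is moved stays moved. The work goes in short steps, Python scripts to look and compute and a shell command to move; the robot and the scene stay as the last step left them, time stands still between calls to the robot, and variables do not carry over. Pictures are saved under pics/ and viewed, at most 10 in all, crops included, and the job is handed in when it is done.

```bash
mkdir -p pics; ls; python3 - <<'E'
from bench import bot,cams,spotter
import cv2,numpy as np
for n in("top","side"):
    im=cams.camera(n); cv2.imwrite(f"pics/{n}0.png",im[:,:,::-1])
    p=cams.camera_params(n); print(n,p["fx"],p["cx"],p["cy"],np.round(p["pose"],3).tolist(),[k for k in p])
    for t in("stand","stand_corner0","stand_corner1","stand_corner2","stand_corner3","rack","bay0","bay1","bay2","cover_grip","trinket_box","candle_block"):
        print(t,[(np.round(d["at"]).astype(int).tolist(),round(d["score"],2)) for d in spotter.pinpoint(n,t)[:3]])
s=bot.sense();print(s["time_s"],s["eef_pos"],np.round(s["ee_rot"],3).tolist(),s["ft_force"],s["finger_gap"])
E
```

```text
pics
top 409.3745331108625 272.86809287733166 208.53847835250417 [[0.017, 0.985, -0.171, 297.592], [-1.0, 0.016, -0.009, -12.57], [-0.006, 0.172, 0.985, 1163.083], [0.0, 0.0, 0.0, 1.0]] ['fx', 'fy', 'cx', 'cy', 'pose']
stand [([425, 25, 2], 0.94), ([486, -142, 4], 0.88), ([369, -113, 2], 0.76)]
stand_corner0 [([382, 42, 3], 0.98), ([443, -126, 3], 0.82), ([510, -100, 1], 0.8)]
stand_corner1 [([382, 42, 3], 0.98), ([443, -126, 3], 0.82), ([510, -100, 1], 0.8)]
stand_corner2 [([382, 42, 3], 0.98), ([443, -126, 3], 0.82), ([510, -100, 1], 0.8)]
stand_corner3 [([382, 42, 3], 0.98), ([443, -126, 3], 0.82), ([510, -100, 1], 0.8)]
rack [([642, 76, -4], 0.79)]
bay0 [([634, 220, 1], 0.87), ([638, 123, 3], 0.75), ([642, 31, -1], 0.59)]
bay1 [([634, 220, 1], 0.87), ([638, 123, 3], 0.75), ([642, 31, -1], 0.59)]
bay2 [([634, 220, 1], 0.87), ([638, 123, 3], 0.75), ([642, 31, -1], 0.59)]
cover_grip [([652, -89, 71], 0.93), ([425, 24, -4], 0.55)]
trinket_box [([651, 26, -4], 0.67), ([639, 124, 1], 0.18)]
candle_block [([640, 223, -2], 0.76), ([326, -270, 2], 0.4)]
side 393.8538012611138 282.24472124
[... 488 characters left out ...]
), ([338, -73, 3], 0.91)]
stand_corner3 [([384, 46, 0], 0.98), ([445, -126, -3], 0.92), ([338, -73, 3], 0.91)]
rack [([642, 78, 5], 0.76), ([479, 397, -2], 0.48), ([662, 425, 0], 0.27)]
bay0 [([638, 122, 2], 0.7), ([642, 27, 2], 0.68), ([634, 223, -1], 0.65)]
bay1 [([638, 122, 2], 0.7), ([642, 27, 2], 0.68), ([634, 223, -1], 0.65)]
bay2 [([638, 122, 2], 0.7), ([642, 27, 2], 0.68), ([634, 223, -1], 0.65)]
cover_grip [([650, -91, 71], 0.77)]
trinket_box [([646, 31, -3], 0.48)]
candle_block [([640, 219, 0], 0.46), ([652, -93, 72], 0.38)]
1.3 [242.10717799 576.24770158 238.75345828] [[-0.922, 0.387, 0.0], [0.387, 0.922, 0.0], [0.0, 0.0, -1.0]] [0.29247705 1.01798432 0.05449219] 88.48671455381118
```

View pics/top0.png

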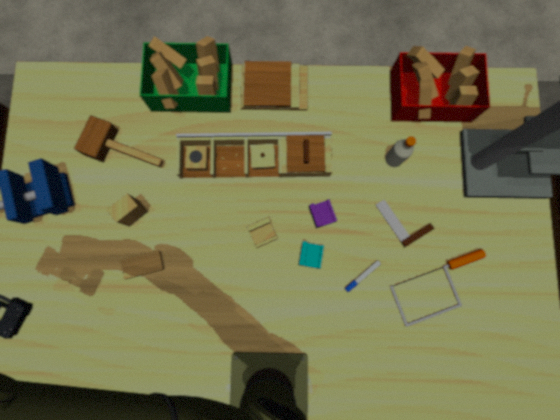

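View pics/side0.png

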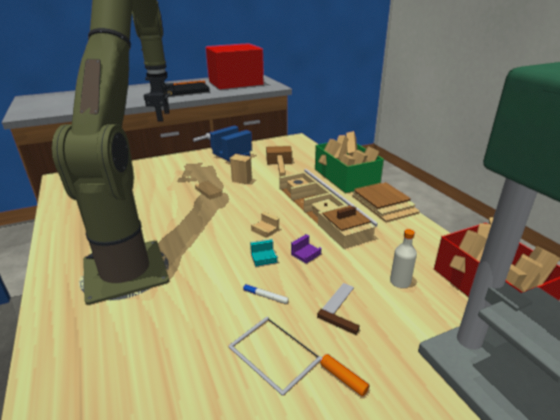

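Top view: the pine stand is at (263,232), with a purple look-alike at (322,213) and a turquoise one at (311,255). Only the bare pine one fits the description. The rack is at (180–330, 135–177), the free bay is the middle one at (230,158), and the cover is at (306,155). I'll confirm this in a crop, with predicted outlines projected onto it.

```bash
cat > h.py <<'E'
import numpy as np,cv2
from bench import bot,cams,spotter
def proj(n,P):
    p=cams.camera_params(n);T=np.linalg.inv(p["pose"]);q=np.c_[np.atleast_2d(P),np.ones(len(np.atleast_2d(P)))]@T.T
    return np.c_[p["cx"]+p["fx"]*q[:,0]/-q[:,2],p["cy"]-p["fy"]*q[:,1]/-q[:,2]]
def back(n,uv,z):
    p=cams.camera_params(n);d=p["pose"][:3,:3]@np.array([(uv[0]-p["cx"])/p["fx"],-(uv[1]-p["cy"])/p["fy"],-1]);o=p["pose"][:3,3]
    return o+d*(z-o[2])/d[2]
def fr(x,y,yaw,P):
    a=np.radians(yaw);R=np.array([[np.cos(a),-np.sin(a),0],[np.sin(a),np.cos(a),0],[0,0,1]]);return np.array(P)@R.T+[x,y,0]
def crop(n,c,h,s,polys,out,im=None):
    if im is None: im=cams.camera(n)
    x0,y0=int(c[0]-h[0]),int(c[1]-h[1]);b=cv2.resize(im[y0:y0+2*h[1],x0:x0+2*h[0],::-1],None,fx=s,fy=s,interpolation=cv2.INTER_CUBIC)
    for P,col in polys: cv2.polylines(b,[np.int32(np.round((proj(n,P)-[x0,y0]+.5)*s))],True,col,1)
    cv2.imwrite(out,b)
E
python3 - <<'E'
from h import *
for n in("top","side"):
    for t in("stand_corner0","bay0"): print(n,t,[(np.round(d["at"]).astype(int).tolist(),round(d["score"],2)) for d in (cams.camera(n) is not None) and spotter.pinpoint(n,t)])
c=proj("top",[[425,26,10]])[0]; 
im=cams.camera("top"); a=cv2.resize(im[205:260,235:290,::-1],None,fx=10,fy=10,interpolation=cv2.INTER_CUBIC)
cv2.imwrite("pics/st.png",a);
E
```

```text
top stand_corner0 [([414, -18, -6], 0.98), ([445, -125, 0], 0.98), ([328, -139, -1], 0.92), ([394, -148, -2], 0.89), ([404, -89, 1], 0.69), ([448, 70, 0], 0.68), ([342, -76, 1], 0.68), ([382, 44, 3], 0.65), ([467, -184, -3], 0.62), ([512, -101, 0], 0.61), ([469, 7, 2], 0.59), ([524, -160, 1], 0.59), ([636, 220, 1], 0.41)]
top bay0 [([641, 123, 2], 0.94), ([631, 222, 2], 0.82), ([642, 28, -1], 0.8)]
side stand_corner0 [([470, 12, -1], 0.91), ([527, -165, 0], 0.85), ([443, 66, -2], 0.83), ([386, 46, -1], 0.74), ([507, -104, 2], 0.74), ([403, -89, -1], 0.71), ([445, -125, -4], 0.7), ([409, -21, 2], 0.69), ([331, -136, -1], 0.68), ([339, -73, 3], 0.67), ([390, -148, 0], 0.6), ([321, -436, 2], 0.58), ([426, -414, 1], 0.32)]
side bay0 [([634, 223, 0], 0.61), ([637, 120, -1], 0.58)]
```

View pics/st.png

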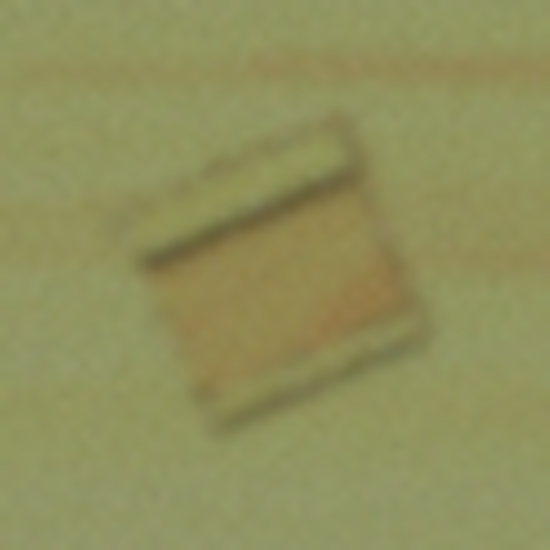

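The crop confirms the bare pine stand: its upright is toward the rack and its yaw is about 22.5°. The middle bay, near (638,122), is free. I'll grip the upright with both fingers along the stand's x, because gripping the sides would be too wide for the bay.

```bash
python3 -m inch '[{"x":-0.04,"y":-0.042,"z":0.01,"az":5,"gripper":0.04},{"x":-0.08,"y":-0.084,"z":0.02,"az":9,"gripper":0.04},{"x":-0.12,"y":-0.126,"z":0.03,"az":14,"gripper":0.04},{"x":-0.16,"y":-0.168,"z":0.04,"az":18,"gripper":0.04},{"x":-0.2,"y":-0.21,"z":0.05,"az":23,"gripper":0.04},{"x":-0.24,"y":-0.252,"z":0.06,"az":27,"gripper":0.04},{"x":-0.28,"y":-0.294,"z":0.07,"az":32,"gripper":0.04},{"x":-0.32,"y":-0.336,"z":0.08,"az":36,"gripper":0.04},{"x":-0.36,"y":-0.378,"z":0.09,"az":41,"gripper":0.04},{"x":-0.4,"y":-0.419,"z":0.1,"az":44.7,"gripper":0.04}]' 10
python3 -m inch '[{"x":0},{"x":0}]'
python3 - <<'E'
from h import *
s=bot.sense();print(s["time_s"],np.round(s["eef_pos"],1),np.round(s["ee_rot"],3).tolist(),np.round(s["joint_pos"]),s["finger_gap"])
E
```

```text
1.75 [242.1 576.2 238.7] [[-0.922, 0.387, 0.0], [0.387, 0.922, 0.0], [-0.0, 0.0, -1.0]] [-65.  39. -11.  90.   9.  52. -12.] 88.38258665129565$[0]: bad value
$[0]: bad value
```

```bash
python3 -m inch '[{"x":-0.04,"y":-0.042,"z":0.01,"ax":0,"ay":0,"az":5,"gripper":0.04},{"x":-0.08,"y":-0.084,"z":0.02,"ax":0,"ay":0,"az":9,"gripper":0.04},{"x":-0.12,"y":-0.126,"z":0.03,"ax":0,"ay":0,"az":14,"gripper":0.04},{"x":-0.16,"y":-0.168,"z":0.04,"ax":0,"ay":0,"az":18,"gripper":0.04},{"x":-0.2,"y":-0.21,"z":0.05,"ax":0,"ay":0,"az":23,"gripper":0.04},{"x":-0.24,"y":-0.252,"z":0.06,"ax":0,"ay":0,"az":27,"gripper":0.04},{"x":-0.28,"y":-0.294,"z":0.07,"ax":0,"ay":0,"az":32,"gripper":0.04},{"x":-0.32,"y":-0.336,"z":0.08,"ax":0,"ay":0,"az":36,"gripper":0.04},{"x":-0.36,"y":-0.378,"z":0.09,"ax":0,"ay":0,"az":41,"gripper":0.04},{"x":-0.4,"y":-0.419,"z":0.1,"ax":0,"ay":0,"az":44.7,"gripper":0.04}]' 10
python3 -m inch '[{"x":0,"y":0,"z":0,"ax":0,"ay":0,"az":0,"gripper":0.04},{"x":0,"y":0,"z":0,"ax":0,"ay":0,"az":0,"gripper":0.04}]'
python3 - <<'E'
from h import *
s=bot.sense();print(s["time_s"],np.round(s["eef_pos"],1),np.round(s["ee_rot"],3).tolist(),np.round(s["joint_pos"]),s["finger_gap"])
E
```

```text
time_s: 3.0
eef_pos: [449.6, 33.4, 138.5]
ee_rot: [[-0.381, 0.925, 0.001], [0.925, 0.381, 0.0], [-0.0, 0.001, -1.0]]
ft_force: [0.8, 0.5, -0.6]
finger_gap: 39.9
grip_force: 0.0
time_s: 3.25
eef_pos: [448.6, 35.6, 138.8]
ee_rot: [[-0.383, 0.924, 0.0], [0.924, 0.383, 0.001], [0.001, 0.001, -1.0]]
ft_force: [-0.0, -0.2, -0.4]
finger_gap: 40.0
grip_force: 0.0
3.25 [448.6  35.6 138.8] [[-0.383, 0.924, 0.0], [0.924, 0.383, 0.001], [0.001, 0.001, -1.0]] [ -8.  37.  -4. 125.   8.  18.   3.] 39.98230564292342
```

```bash
python3 -m inch '[{"x":0,"y":0,"z":0.03,"ax":0,"ay":0,"az":0,"gripper":0.04},{"x":0,"y":0,"z":0.06,"ax":0,"ay":0,"az":0,"gripper":0.04},{"x":0,"y":0,"z":0.08,"ax":0,"ay":0,"az":0,"gripper":0.04},{"x":0,"y":0,"z":0.08,"ax":0,"ay":0,"az":0,"gripper":0.04}]'
python3 - <<'E'
from h import *
s=fr(427,26,22.5,[[-31,-33,0],[31,-33,0],[31,33,0],[-31,33,0]]); b=fr(427,26,22.5,[[17,-33,44],[31,-33,44],[31,33,44],[17,33,44]])
c=proj("side",[[430,26,40]])[0]
im=cams.camera("side");crop("side",c,(40,30),10,[(s,(0,0,255)),(b,(255,0,0))],"pics/s2.png",im)
E
```

```text
time_s: 3.75
eef_pos: [447.6, 37.2, 58.0]
ee_rot: [[-0.387, 0.922, -0.002], [0.922, 0.387, 0.001], [0.002, -0.002, -1.0]]
ft_force: [0.3, 0.2, 0.6]
finger_gap: 39.7
grip_force: 0.0
```

View pics/s2.png

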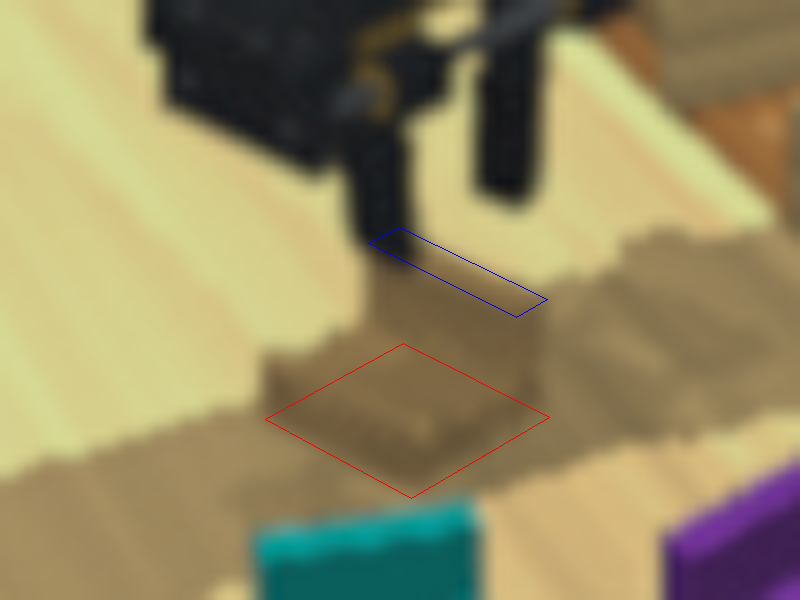

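The overlay matches the stand to about 1 px. The fingers, with tips at (390,255) and (505,200), straddle the upright, so I'll descend and grip gently.

```bash
python3 -m inch '[{"x":0,"y":0,"z":0.018,"ax":0,"ay":0,"az":0,"gripper":0.04},{"x":0,"y":0,"z":0.034,"ax":0,"ay":0,"az":0,"gripper":0.04},{"x":0,"y":0,"z":0.034,"ax":0,"ay":0,"az":0,"gripper":0.04},{"x":0,"y":0,"z":0.034,"ax":0,"ay":0,"az":0,"gripper":0.028},{"x":0,"y":0,"z":0.034,"ax":0,"ay":0,"az":0,"gripper":0.02},{"x":0,"y":0,"z":0.034,"ax":0,"ay":0,"az":0,"gripper":0.01},{"x":0,"y":0,"z":0.034,"ax":0,"ay":0,"az":0,"gripper":0.01},{"x":0,"y":0,"z":0.034,"ax":0,"ay":0,"az":0,"gripper":0.01},{"x":0,"y":0,"z":0.034,"ax":0,"ay":0,"az":0,"gripper":0.01}]' 8
python3 - <<'E'
from h import *
for n in("top","side"):
    cams.camera(n)
    for t in("stand","bay1","trinket_box","candle_block","cover_grip"): print(n,t,[(np.round(d["at"]).astype(int).tolist(),round(d["score"],2)) for d in spotter.pinpoint(n,t)[:3]])
E
```

```text
time_s: 4.92
eef_pos: [449.1, 35.6, 25.7]
ee_rot: [[-0.383, 0.924, 0.002], [0.924, 0.383, 0.001], [-0.0, 0.002, -1.0]]
ft_force: [-1.4, 0.5, 7.3]
finger_gap: 13.9
grip_force: 8.0
top stand [([486, -145, 0], 0.88), ([366, -113, 1], 0.57)]
top bay1 [([643, 26, -2], 0.73)]
top trinket_box [([651, 28, -5], 0.6)]
top candle_block []
top cover_grip [([652, -93, 69], 0.85)]
side stand [([426, 26, 6], 0.83), ([366, -114, -5], 0.77), ([483, -143, -3], 0.63)]
side bay1 [([644, 27, 1], 0.97), ([630, 218, -1], 0.76), ([638, 122, 0], 0.67)]
side trinket_box [([647, 27, 0], 0.57)]
side candle_block [([641, 222, -2], 0.64)]
side cover_grip [([649, -93, 71], 0.93)]
```

Gripped: the gap is 13.9 mm, which matches the 14 mm upright. Next I'll slide it to a point in front of the middle bay, with yaw 3°.

```bash
python3 -m inch '[{"x":0.002,"y":0.008,"z":-0.0005,"ax":0,"ay":0,"az":1,"gripper":0.01},{"x":0.006,"y":0.024,"z":-0.0005,"ax":0,"ay":0,"az":3.5,"gripper":0.01},{"x":0.011,"y":0.042,"z":-0.0005,"ax":0,"ay":0,"az":6,"gripper":0.01},{"x":0.016,"y":0.062,"z":-0.0005,"ax":0,"ay":0,"az":9,"gripper":0.01},{"x":0.021,"y":0.082,"z":-0.0005,"ax":0,"ay":0,"az":12,"gripper":0.01},{"x":0.026,"y":0.102,"z":-0.0005,"ax":0,"ay":0,"az":15,"gripper":0.01},{"x":0.03,"y":0.12,"z":-0.0005,"ax":0,"ay":0,"az":17.5,"gripper":0.01},{"x":0.033,"y":0.131,"z":-0.0005,"ax":0,"ay":0,"az":19,"gripper":0.01},{"x":0.034,"y":0.135,"z":-0.0005,"ax":0,"ay":0,"az":19.5,"gripper":0.01},{"x":0.034,"y":0.135,"z":-0.0005,"ax":0,"ay":0,"az":19.5,"gripper":0.01}]' 10
python3 - <<'E'
from h import *
s=bot.sense();print(np.round(s["eef_pos"],1),np.round(s["ee_rot"],3).tolist(),s["ft_force"])
e=s["eef_pos"]; a=np.degrees(np.arctan2(s["ee_rot"][1][1],s["ee_rot"][0][1]));print(a)
c=fr(e[0],e[1],a,[[-24,0,0]])[0]
im=cams.camera("side");print([(np.round(d["at"]).tolist(),d["score"]) for d in spotter.pinpoint("side","stand")[:3]],c)
q=[]
for i in range(3): q.append(fr(638,123,3,[[-50,-44+(i-1)*96,50],[50,-44+(i-1)*96,50],[50,44+(i-1)*96,50],[-50,44+(i-1)*96,50]]))
s=fr(c[0],c[1],a,[[-31,-33,0],[31,-33,0],[31,33,0],[-31,33,0]])
crop("side",proj("side",[[590,110,40]])[0],(56,42),7,[(k,(255,0,0)) for k in q]+[(s,(0,0,255))],"pics/s3.png",im)
E
```

```text
time_s: 6.78
eef_pos: [558.6, 117.4, 25.7]
ee_rot: [[-0.053, 0.999, -0.003], [0.999, 0.053, -0.002], [-0.002, -0.003, -1.0]]
ft_force: [-3.6, -2.3, 5.9]
finger_gap: 14.0
grip_force: 10.0
[558.6 117.4  25.7] [[-0.053, 0.999, -0.003], [0.999, 0.053, -0.002], [-0.002, -0.003, -1.0]] [-3.56131096 -2.2747111   5.89528022]
3.0265201619911277
[([486.0, -145.0, 2.0], 0.96), ([644.0, 26.0, -3.0], 0.71), ([651.0, -92.0, 74.0], 0.68)] [534.64720724 116.09043274   0.        ]
```

View pics/s3.png

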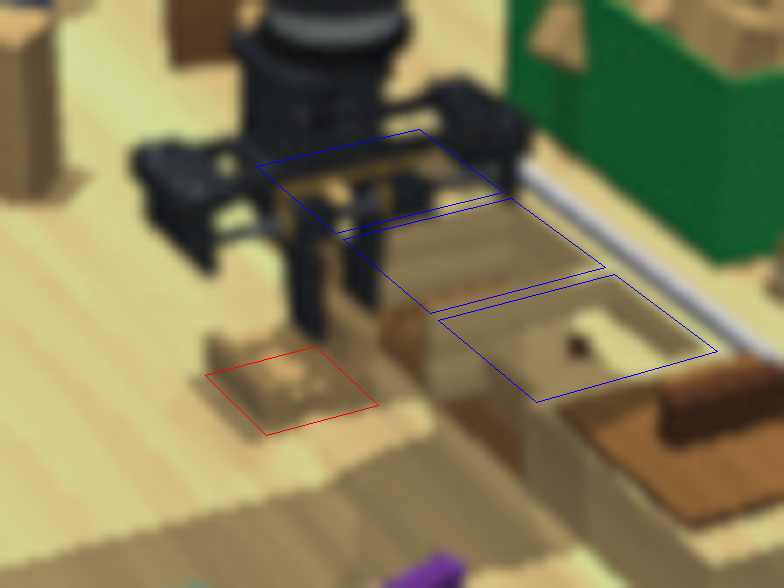

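The stand (red, around (290,390)) lines up with the middle bay (blue, around (475,255)), and the outlines sit on the dividers. I'll slide it in in two stages and watch the force.

```bash
python3 -m inch '[{"x":0,"y":0.008,"z":0,"ax":0,"ay":0,"az":0,"gripper":0.01},{"x":0,"y":0.018,"z":0,"ax":0,"ay":0,"az":0,"gripper":0.01},{"x":0,"y":0.03,"z":0,"ax":0,"ay":0,"az":0,"gripper":0.01},{"x":0,"y":0.04,"z":0,"ax":0,"ay":0,"az":0,"gripper":0.01},{"x":0,"y":0.045,"z":0,"ax":0,"ay":0,"az":0,"gripper":0.01}]'
python3 -m inch '[{"x":0,"y":0.01,"z":0,"ax":0,"ay":0,"az":0,"gripper":0.01},{"x":0,"y":0.02,"z":0,"ax":0,"ay":0,"az":0,"gripper":0.01},{"x":0,"y":0.03,"z":0,"ax":0,"ay":0,"az":0,"gripper":0.01},{"x":0,"y":0.04,"z":0,"ax":0,"ay":0,"az":0,"gripper":0.01},{"x":0,"y":0.047,"z":0,"ax":0,"ay":0,"az":0,"gripper":0.01},{"x":0,"y":0.05,"z":0,"ax":0,"ay":0,"az":0,"gripper":0.01},{"x":0,"y":0.05,"z":0,"ax":0,"ay":0,"az":0,"gripper":0.01},{"x":0,"y":0.05,"z":0,"ax":0,"ay":0,"az":0,"gripper":0.01}]'
```

```text
time_s: 7.5
eef_pos: [603.9, 120.7, 25.6]
ee_rot: [[-0.053, 0.999, -0.003], [0.999, 0.053, -0.0], [0.0, -0.003, -1.0]]
ft_force: [-5.8, -0.4, 8.7]
finger_gap: 14.3
grip_force: 10.0
time_s: 8.5
eef_pos: [654.8, 123.4, 25.5]
ee_rot: [[-0.053, 0.999, -0.001], [0.999, 0.053, 0.0], [0.0, -0.0, -1.0]]
ft_force: [-2.9, 1.0, 4.3]
finger_gap: 14.0
grip_force: 10.0
```

```bash
python3 -m inch '[{"x":0,"y":0,"z":0,"ax":0,"ay":0,"az":0,"gripper":0.018},{"x":0,"y":0,"z":0,"ax":0,"ay":0,"az":0,"gripper":0.021},{"x":0,"y":0,"z":0,"ax":0,"ay":0,"az":0,"gripper":0.021},{"x":0,"y":0,"z":-0.005,"ax":0,"ay":0,"az":0,"gripper":0.021},{"x":0,"y":0,"z":-0.015,"ax":0,"ay":0,"az":0,"gripper":0.021},{"x":0,"y":0,"z":-0.03,"ax":0,"ay":0,"az":0,"gripper":0.021},{"x":0,"y":0,"z":-0.06,"ax":0,"ay":0,"az":0,"gripper":0.021},{"x":0,"y":0,"z":-0.11,"ax":0,"ay":0,"az":0,"gripper":0.021},{"x":0,"y":0,"z":-0.17,"ax":0,"ay":0,"az":0,"gripper":0.021},{"x":0,"y":0,"z":-0.17,"ax":0,"ay":0,"az":0,"gripper":0.021}]'
python3 - <<'E'
from h import *
for n in("top","side"):
    im=cams.camera(n)
    for t in("stand","trinket_box","candle_block","cover_grip"): print(n,t,[(np.round(d["at"]).astype(int).tolist(),round(d["score"],2)) for d in spotter.pinpoint(n,t)[:3]])
c=(632,122)
q=[fr(638,123,3,[[-50,-44,50],[50,-44,50],[50,44,50],[-50,44,50]]),fr(649,-92,3,[[-32,-7,86],[32,-7,86],[32,7,86],[-32,7,86]])]
s=fr(631,122,3,[[-31,-33,0],[31,-33,0],[31,33,0],[-31,33,0]])
crop("side",proj("side",[[640,20,40]])[0],(56,42),7,[(k,(255,0,0)) for k in q]+[(s,(0,0,255))],"pics/s4.png",im)
E
```

```text
time_s: 9.75
eef_pos: [658.3, 125.0, 202.1]
ee_rot: [[-0.052, 0.999, 0.011], [0.999, 0.052, 0.004], [0.004, 0.011, -1.0]]
ft_force: [-0.8, 0.3, -0.4]
finger_gap: 20.8
grip_force: 0.0
top stand [([627, 121, -2], 0.59), ([631, 220, 2], 0.52), ([665, 89, 4], 0.38)]
top trinket_box []
top candle_block [([637, 219, 0], 0.61)]
top cover_grip [([641, 78, -4], 0.49)]
side stand [([486, -143, -1], 0.94), ([628, 121, 0], 0.66), ([366, -111, -2], 0.59)]
side trinket_box [([645, 28, -2], 0.51)]
side candle_block [([641, 220, -1], 0.72)]
side cover_grip [([650, -93, 71], 0.92)]
```

View pics/s4.png

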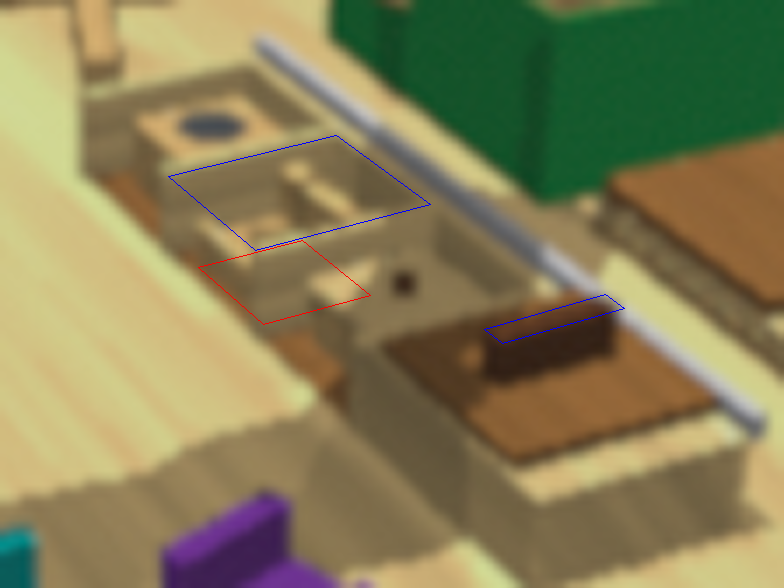

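The stand sits inside the middle bay, seen at (235,230) to (330,190), and the neighbouring pieces are undisturbed. The cover handle is at (555,340), which both views put near (650,-92,71). I'll move over it now and turn 90°.

```bash
python3 -m inch '[{"x":-0.022,"y":-0.002,"z":0,"ax":0,"ay":0,"az":9,"gripper":0.044},{"x":-0.043,"y":-0.003,"z":0,"ax":0,"ay":0,"az":18,"gripper":0.044},{"x":-0.065,"y":-0.005,"z":0,"ax":0,"ay":0,"az":27,"gripper":0.044},{"x":-0.086,"y":-0.007,"z":0,"ax":0,"ay":0,"az":36,"gripper":0.044},{"x":-0.108,"y":-0.009,"z":0,"ax":0,"ay":0,"az":45,"gripper":0.044},{"x":-0.13,"y":-0.01,"z":0,"ax":0,"ay":0,"az":54,"gripper":0.044},{"x":-0.151,"y":-0.012,"z":0,"ax":0,"ay":0,"az":63,"gripper":0.044},{"x":-0.173,"y":-0.014,"z":0,"ax":0,"ay":0,"az":72,"gripper":0.044},{"x":-0.194,"y":-0.015,"z":0,"ax":0,"ay":0,"az":81,"gripper":0.044},{"x":-0.216,"y":-0.017,"z":0,"ax":0,"ay":0,"az":90,"gripper":0.044}]'
python3 -m inch '[{"x":0,"y":0,"z":0,"ax":0,"ay":0,"az":0,"gripper":0.044},{"x":0,"y":0,"z":0,"ax":0,"ay":0,"az":0,"gripper":0.044},{"x":0,"y":0,"z":0,"ax":0,"ay":0,"az":0,"gripper":0.044}]'
python3 - <<'E'
from h import *
print(np.round(bot.sense()["joint_pos"]))
E
```

```text
time_s: 11.5
eef_pos: [649.4, -93.9, 194.9]
ee_rot: [[0.999, 0.048, -0.0], [0.048, -0.999, 0.0], [-0.0, -0.001, -1.0]]
ft_force: [0.8, -0.4, -0.1]
finger_gap: 44.1
grip_force: 0.0
time_s: 11.88
eef_pos: [649.6, -91.6, 195.1]
ee_rot: [[0.998, 0.056, -0.0], [0.056, -0.998, 0.002], [0.0, -0.002, -1.0]]
ft_force: [0.3, -0.1, -0.3]
finger_gap: 44.2
grip_force: 0.0
[ 11.  45. -13.  86.  12.  50. -93.]
```

```bash
python3 -m inch '[{"x":0,"y":0,"z":0.03,"ax":0,"ay":0,"az":0,"gripper":0.044},{"x":0,"y":0,"z":0.06,"ax":0,"ay":0,"az":0,"gripper":0.044},{"x":0,"y":0,"z":0.09,"ax":0,"ay":0,"az":0,"gripper":0.044},{"x":0,"y":0,"z":0.115,"ax":0,"ay":0,"az":0,"gripper":0.044},{"x":0,"y":0,"z":0.126,"ax":0,"ay":0,"az":0,"gripper":0.044},{"x":0,"y":0,"z":0.126,"ax":0,"ay":0,"az":0,"gripper":0.03},{"x":0,"y":0,"z":0.126,"ax":0,"ay":0,"az":0,"gripper":0.01},{"x":0,"y":0,"z":0.126,"ax":0,"ay":0,"az":0,"gripper":0.01},{"x":0,"y":0,"z":0.126,"ax":0,"ay":0,"az":0,"gripper":0.01},{"x":0,"y":0,"z":0.126,"ax":0,"ay":0,"az":0,"gripper":0.01}]' 15
```

```text
time_s: 13.12
eef_pos: [650.3, -93.2, 70.3]
ee_rot: [[0.999, 0.052, 0.002], [0.052, -0.999, 0.0], [0.002, -0.0, -1.0]]
ft_force: [-1.3, 1.1, 5.8]
finger_gap: 14.1
grip_force: 15.0
```

```bash
python3 -m inch '[{"x":0,"y":-0.01,"z":-0.0005,"ax":0,"ay":0,"az":0,"gripper":0.01},{"x":0,"y":-0.025,"z":-0.0005,"ax":0,"ay":0,"az":0,"gripper":0.01},{"x":0,"y":-0.042,"z":-0.0005,"ax":0,"ay":0,"az":0,"gripper":0.01},{"x":0,"y":-0.06,"z":-0.0005,"ax":0,"ay":0,"az":0,"gripper":0.01},{"x":0,"y":-0.078,"z":-0.0005,"ax":0,"ay":0,"az":0,"gripper":0.01},{"x":0,"y":-0.096,"z":-0.0005,"ax":0,"ay":0,"az":0,"gripper":0.01},{"x":0,"y":-0.108,"z":-0.0005,"ax":0,"ay":0,"az":0,"gripper":0.01},{"x":0,"y":-0.11,"z":-0.0005,"ax":0,"ay":0,"az":0,"gripper":0.01}]'
python3 -m inch '[{"x":0,"y":-0.01,"z":0,"ax":0,"ay":0,"az":0,"gripper":0.01},{"x":0,"y":-0.025,"z":0,"ax":0,"ay":0,"az":0,"gripper":0.01},{"x":0,"y":-0.042,"z":0,"ax":0,"ay":0,"az":0,"gripper":0.01},{"x":0,"y":-0.06,"z":0,"ax":0,"ay":0,"az":0,"gripper":0.01},{"x":0,"y":-0.078,"z":0,"ax":0,"ay":0,"az":0,"gripper":0.01},{"x":0,"y":-0.094,"z":0,"ax":0,"ay":0,"az":0,"gripper":0.01},{"x":0,"y":-0.104,"z":0,"ax":0,"ay":0,"az":0,"gripper":0.01},{"x":0,"y":-0.107,"z":0,"ax":0,"ay":0,"az":0,"gripper":0.01},{"x":0,"y":-0.107,"z":0,"ax":0,"ay":0,"az":0,"gripper":0.01},{"x":0,"y":-0.107,"z":0,"ax":0,"ay":0,"az":0,"gripper":0.01}]'
```

```text
time_s: 14.12
eef_pos: [646.9, 20.2, 70.4]
ee_rot: [[0.998, 0.056, 0.007], [0.055, -0.998, 0.003], [0.007, -0.003, -1.0]]
ft_force: [8.2, -0.9, -0.7]
finger_gap: 13.8
grip_force: 15.0
time_s: 15.38
eef_pos: [643.7, 126.1, 70.4]
ee_rot: [[0.998, 0.053, 0.012], [0.053, -0.999, 0.004], [0.012, -0.003, -1.0]]
ft_force: [14.6, 1.1, -6.6]
finger_gap: 14.1
grip_force: 15.0
```

The cover is at y≈126, against a bay centre at about 122.5. I'll trim 3 mm back, relieve the side load, release and look.

```bash
python3 -m inch '[{"x":0.002,"y":0.002,"z":0,"ax":0,"ay":0,"az":0,"gripper":0.01},{"x":0.004,"y":0.003,"z":0,"ax":0,"ay":0,"az":0,"gripper":0.01},{"x":0.004,"y":0.003,"z":0,"ax":0,"ay":0,"az":0,"gripper":0.01},{"x":0.004,"y":0.003,"z":0,"ax":0,"ay":0,"az":0,"gripper":0.01}]'
python3 -m inch '[{"x":0,"y":0,"z":0,"ax":0,"ay":0,"az":0,"gripper":0.02},{"x":0,"y":0,"z":0,"ax":0,"ay":0,"az":0,"gripper":0.03},{"x":0,"y":0,"z":0,"ax":0,"ay":0,"az":0,"gripper":0.036},{"x":0,"y":0,"z":-0.01,"ax":0,"ay":0,"az":0,"gripper":0.036},{"x":0,"y":0,"z":-0.03,"ax":0,"ay":0,"az":0,"gripper":0.036},{"x":0,"y":0,"z":-0.07,"ax":0,"ay":0,"az":0,"gripper":0.036},{"x":0,"y":0,"z":-0.12,"ax":0,"ay":0,"az":0,"gripper":0.036},{"x":0,"y":0,"z":-0.18,"ax":0,"ay":0,"az":0,"gripper":0.036},{"x":0,"y":0,"z":-0.2,"ax":0,"ay":0,"az":0,"gripper":0.036}]'
python3 -m inch '[{"x":-0.05,"y":0,"z":0,"ax":0,"ay":0,"az":0,"gripper":0.036},{"x":-0.1,"y":0,"z":0,"ax":0,"ay":0,"az":0,"gripper":0.036},{"x":-0.15,"y":0,"z":0,"ax":0,"ay":0,"az":0,"gripper":0.036},{"x":-0.18,"y":0,"z":0,"ax":0,"ay":0,"az":0,"gripper":0.036},{"x":-0.18,"y":0,"z":0,"ax":0,"ay":0,"az":0,"gripper":0.036}]'
python3 - <<'E'
from h import *
for n in("top","side"):
    im=cams.camera(n)
    for t in("bay1","stand","trinket_box","candle_block","cover_grip"): print(n,t,[(np.round(d["at"]).astype(int).tolist(),round(d["score"],2)) for d in spotter.pinpoint(n,t)[:3]])
    q=[fr(638,122.5,2.5,[[-50,-44+96*i,50],[50,-44+96*i,50],[50,44+96*i,50],[-50,44+96*i,50]]) for i in(-1,1)]
    crop(n,proj(n,[[640,100,40]])[0],(56,42),7,[(k,(255,0,0)) for k in q],f"pics/{n}5.png",im)
E
```

```text
time_s: 15.88
eef_pos: [643.8, 123.5, 70.3]
ee_rot: [[0.999, 0.054, 0.004], [0.054, -0.999, 0.003], [0.004, -0.003, -1.0]]
ft_force: [4.7, 1.8, 0.6]
finger_gap: 14.3
grip_force: 15.0
time_s: 17.0
eef_pos: [644.3, 120.9, 276.1]
ee_rot: [[0.999, 0.052, 0.009], [0.052, -0.999, 0.002], [0.009, -0.002, -1.0]]
ft_force: [0.1, 0.2, -0.8]
finger_gap: 35.9
grip_force: 0.0
time_s: 17.62
eef_pos: [460.8, 110.8, 271.3]
ee_rot: [[0.999, 0.054, 0.001], [0.054, -0.999, -0.0], [0.001, 0.0, -1.0]]
ft_force: [0.5, -0.7, -0.1]
finger_gap: 35.9
grip_force: 0.0
top bay1 [([639, 122, 2], 0.71), ([643, 28, -4], 0.63)]
top stand [([484, -147, 2], 0.89), ([365, -113, 4], 0.72), ([335, 366, -3], 0.52)]
top trinket_box [([652, 26, -2], 0.68)]
top candle_block [([660, 425, 2], 0.58), ([322, -267, 0], 0.35)]
top cover_grip [([644, 124, 71], 0.66), ([650, -357, 3], 0.4)]
side bay1 [([638, 122, 1], 0.95), ([643, 29, 1], 0.88), ([647, 29, 0], 0.71)]
side stand [([365, -114, -2], 0.91), ([630, 123, 2], 0.56), ([485, -142, -1], 0.55)]
side trinket_box [([643, 218, 0], 0.69), ([650, 30, -2], 0.67), ([477, 395, 1], 0.41)]
side candle_block [([642, 218, -1], 0.55), ([333, 357, 2], 0.3)]
side cover_grip [([644, 122, 74], 0.97)]
```

View pics/side5.png

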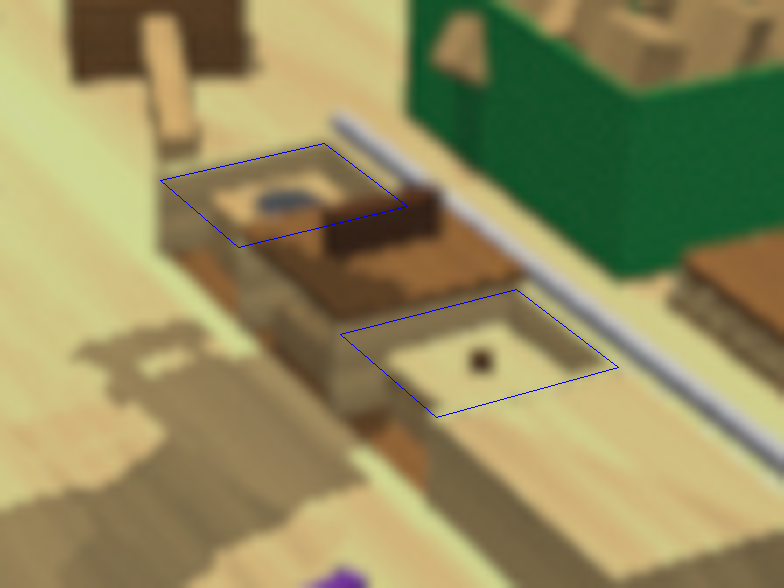

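View pics/top5.png

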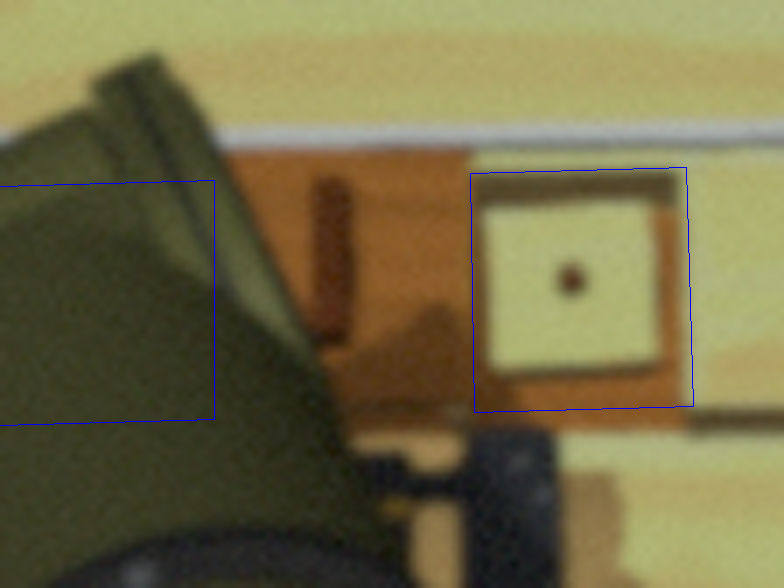

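The handle is at (644,123) and the bay centre at (638,122). In the top view the cover's edge at column 472 meets the near edge of the first bay, as it should when centred. The stand still shows at (630,123) and the arm is clear, so I'm handing in.

```bash
python3 -c "
from bench import bot
print(bot.hand_in())"
```

```text
the job is handed in; nothing more can be done
None
```

I slid the pine stand into the free middle bay, centred the cover over it to within about 1–2 mm by my measurements, and handed the job in at about 18 s; no verdict came back.

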